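# Clear the cufflink case from the die rack and rack the die plate

## Robot

A 6-joint arm with a two-finger parallel gripper is mounted at the origin on the work surface. World frame = base frame: x ahead of the robot, y to its left, z up, the work surface at z = 0. Lengths are in mm, angles in rad, forces in N, time in s.
With the tool pointing down it reaches from about 300 to 775 mm from the base axis. Payload 14.6 kg.
Tool frame: the origin (TCP) lies on the mounting face of the last link; the fingertips stand 199 mm ahead of it and the grasp point (between the pads) lies 180 mm ahead of it; z points along the fingers, y is the line along which they close (so a half turn about z gives the same grasp; the last joint's range is limited). The gripper opens to 94 mm and grips with 3 to 60 N. Pads are 16 mm wide; open, the fingers measure 119 mm over their backs; the gripper's body (75 mm by 177 mm) begins 78 mm behind the grasp point.
Start: joints at [1.211, 0.3, 1.521, -0, 1.321, -0.067], TCP at [158.747, 526.584, 404.646] pointing down, gripper open.
Joint ranges: [-3.03, 3.03], [-0.79, 2.21], [0.23, 2.52], [-1.04, 4.18], [0, 3.07], [-2.55, 2.55]. Speed limits (rad/s): [2.22, 2.22, 2.57, 3.14, 3.14, 3.14].

## Interface

Orientations are given as [roll, pitch, yaw] about the fixed x, y, z axes, in that order (R = Rz(yaw) Ry(pitch) Rx(roll)).
In Python, from cell import manip gives the robot as it stands. The module is installed in compiled form; this text tells all that it offers.
- The arm moves only by the shell command python3 -m creep 'ROWS' [FORCE]. ROWS is a JSON object of lists of equal length, an entry for each row: "slide": the shift along the world's x, y, z in cm, a list of three; "turn": the turn about the world's z in rad; "claw": the opening, from 0 (shut) to 1 (fully open). A call has 1 to 8 rows; each row shifts and turns the commanded pose from where the row before left it; what a row does not reach is not made up. A row lasts 1/8 s, in which the tool goes at most 62.5 mm and 10.7 degrees, less where a joint would pass 70% of its speed; a pose out of reach is approached as far as the arm can. A call with a gripper value outside its range is refused whole. The fingers move at their own pace and stop on an object; FORCE is the grip in N (left out, the last holds). Time passes only in rows, so rows that do not move let the fingers close. It gives the time, the measured TCP pose, the force, the opening and the grip force at its end, in the units of the state.
- manip.read_state(): the state, without advancing time (a new reading comes with each control period).
- manip.camera(name): name is "scene" or "top" or "wrist"; returns (picture, depth): 420x560x3 uint8, red, green, blue; 420x560 float32, mm along the optical axis (not along the pixel's ray), 0 where there is no reading.
- manip.calibration(name): a dict with "intrinsics" (3x3 intrinsics, pixels), "pose" (4x4, takes a point from camera to world coordinates). Camera axes: x right, y up, looking along -z (the intrinsics and any distortion apply to the point x, -y, -z); pixel columns grow to the right and rows downward; lengths in mm; the calibration is good to about 2 mm. A picture is of the moment at which its call begins: read the wrist's pose just before it. calibration takes no time and is no camera call; for the wrist camera it gives the pose at the moment of the call.
- manip.sign_off(): hands the job in; it is judged then, once.
Trained networks look in the newest picture that a camera, given by its name, has taken for a name from the list of things; names that differ only in an ending like _2 or _b are one class to them, and where a whole thing is asked for, a point or a joint stands for the part that bears it (a point fixed in the world has none). Each returns a list of dicts, best first, with "score" (0 to 1); they miss things now and then, are a little off and sometimes report something else, mostly with a low value. They report only what shows in the picture. A call takes as long as a camera call. They do not tell look-alikes from the thing itself.
- manip.cut_out(query, camera): "mask" (420x560 bool, what is visible of it) and "position" ([column, row] in pixels, amid what is visible of it).
The state is a dict: "clock": time; "joints": joint angles; "qd": joint speeds; "effort": joint torques, N m; "eef_pos": TCP position; "eef_rot": TCP orientation; "wrist_force": force on the tool from outside, world axes, zero at the start; "moment": the same for the moment, N m; "finger_gap": finger opening in mm; "finger_force": force on a finger pad.
Only numpy, scipy, OpenCV 4.12 (cv2) and the standard library are available. Lean on these libraries where they do the work, as an engineer would, in place of code of your own. Each camera call takes 0.05 s, during which the arm holds its last target. There are 200 camera calls.

## Task

A customer's cufflink case has been left standing in one of the three slots of the die-plate rack in the low green cabinet. Slide the cabinet's glass door open, take the case out and lay it flat in the wooden tray, then take the die plate leaning on the easel and stand it on edge in the slot you freed, and slide the glass door fully shut again. Leave the two plates already in the rack and the small things on the bench where they are.

Things in the scene. Friction and masses are not known exactly. Their poses are not given: they have to be found in the camera images.
- cabinet: low fixed green steel cabinet, 250 (x) by 260 (y) by 96 high, origin at the centre of its underside, yaw varies a little. Walls 5 thick, inner floor at z=5. The half towards its -y holds the rack under the sliding glass door; the other half holds jars under fixed glass (top z=96). With the door fully open the clear opening is y -125 to -10, x -120 to +120.
- slot_mid (a point): centre of the bottom of the rack's middle slot (cabinet x=0, y=-66, z=5). The other two slots lie 56 mm either side of it along cabinet x. Each slot is 17 wide (x), runs 90 along y between two wooden bars 6 thick with rounded tops at z=33; its bottom is the cabinet floor. Axes as the cabinet's.
- door (a joint): sliding glass door on top of the cabinet, in m: 0 shut, 0.12 fully open; it slides towards cabinet +y over the fixed glass and starts slightly ajar. Plate 246 by 132 by 6 mm, underside at z=98, top at z=104; stays where it is left, light friction (about 1.2 N).
- door_knob (a point): centre of the top of the door's round steel knob: upright cylinder 22 mm diameter, 28 mm tall, standing on the glass (its top at cabinet z=132; at cabinet x=0, y=-64 mm plus the door opening).
- cufflink_case: the obstacle: slim silver-coloured steel cufflink case with rounded edges, a seam and small hinges, 12 thick (own x) by 58 wide (own y) by 74 tall (own z), 90 g; smaller than the plates. Stands on edge in one of the three slots, its x along cabinet x. Origin at the centre of its lower edge face.
- case_center (a point): geometric centre of the cufflink case
- die_plate: aluminium snap-die plate, 12 thick (own x) by 80 wide (own y) by 85 tall (own z), rows of round dimples on its faces, 200 g. Origin at the centre of its lower edge face. At the start it leans on the easel, 0.52 rad from vertical, top edge away from the robot (easel +x); its top edge is free to pinch at the middle.
- die_plate_center (a point): geometric centre of the leaning die plate (42.5 mm up from its origin)
- rack_plate_a: aluminium snap-die plate, 12 thick (own x) by 80 wide (own y) by 85 tall (own z), rows of round dimples on its faces, 200 g, already standing in a slot of the rack. Origin at the centre of its lower edge face.
- rack_plate_b: aluminium snap-die plate, 12 thick (own x) by 80 wide (own y) by 85 tall (own z), rows of round dimples on its faces, 200 g, already standing in another slot. Origin at the centre of its lower edge face.
- rack_plate_a_center (a point): geometric centre of that plate
- rack_plate_b_center (a point): geometric centre of that plate
- easel: small wooden easel fixed to the bench, foot 90 by 90 by 8 mm. Origin on the bench below the ledge (the plate's lower edge rests 22 mm above it). Its two uprights (10 mm wide, at own y=-33 and +33, 56 mm between them) lean towards own +x (away from the robot) by 0.52 rad and reach 63 mm up along the plate's back; a 7 mm lip holds the plate's front. It stands left or right of the cabinet.
- tray: shallow dark wooden tray fixed to the bench, 150 (x) by 130 (y) by 20 mm high, walls and floor 4 mm, origin at the centre of its underside. It stands on the other side of the cabinet from the easel.
- snap_die: bystander: brass snap press die, 38 mm diameter foot, 44 mm tall, upright
- toggle: bystander: bone toggle, 48 mm long, 17 mm thick, lying
- buckle: bystander: flat gilt buckle, 44 by 55 by 6 mm, lying
There are look-alikes about, which are no part of the job. What is shaped like the die_plate but pink or red is not meant. Several things have the shape of the tray; the one meant has the colours described above.

How it is judged (in metres and radians):
On the way, in this order (a step that is already met when the one before it is completed fails the run):
1. the glass door is slid open (value of joint door above 0.045 m), for 0.1 s.
2. the cufflink case lies flat in the tray, let go (x of case_center in the frame of tray between -0.05 and 0.05 m and y of case_center in the frame of tray between -0.045 and 0.045 m and z of case_center in the frame of tray below 0.016 m and angle between the x axis of cufflink_case and the z axis of tray, either way round below 0.15 rad and contact force between the fingers and cufflink_case below 0.1 N and linear speed of cufflink_case below 0.03 m/s), for 0.2 s.
3. the die plate stands on edge in the freed slot, let go ((x of die_plate_center in the frame of cabinet between -0.065 and -0.047 m or x of die_plate_center in the frame of cabinet between -0.009 and 0.009 m or x of die_plate_center in the frame of cabinet between 0.047 and 0.065 m) and y of die_plate_center in the frame of cabinet between -0.092 and -0.04 m and z of die_plate_center in the frame of cabinet below 0.0525 m and angle between the x axis of die_plate and the x axis of cabinet, either way round below 0.25 rad and contact force between the fingers and die_plate below 0.1 N and linear speed of die_plate below 0.03 m/s), for 0.2 s.
At the end, for the whole second after the job is handed in: Door shut within 6 mm; case flat (0.15 rad) on the tray floor; die plate and both rack plates each on edge at the bottom of a slot (centre within 9 mm of the slot line, 26 mm along it, at most 52.5 mm above the cabinet underside; 0.25 rad); snap die, toggle, buckle moved under 25 mm (value of joint door below 0.006 m and x of case_center in the frame of tray between -0.05 and 0.05 m and y of case_center in the frame of tray between -0.045 and 0.045 m and z of case_center in the frame of tray below 0.016 m and angle between the x axis of cufflink_case and the z axis of tray, either way round below 0.15 rad and (x of die_plate_center in the frame of cabinet between -0.065 and -0.047 m or x of die_plate_center in the frame of cabinet between -0.009 and 0.009 m or x of die_plate_center in the frame of cabinet between 0.047 and 0.065 m) and y of die_plate_center in the frame of cabinet between -0.092 and -0.04 m and z of each of die_plate_center, rack_plate_a_center, rack_plate_b_center in the frame of cabinet below 0.0525 m and angle between the x axis of each of die_plate, rack_plate_a, rack_plate_b and the x axis of cabinet, either way round below 0.25 rad and (x of rack_plate_a_center in the frame of cabinet between -0.065 and -0.047 m or x of rack_plate_a_center in the frame of cabinet between -0.009 and 0.009 m or x of rack_plate_a_center in the frame of cabinet between 0.047 and 0.065 m) and y of rack_plate_a_center in the frame of cabinet between -0.092 and -0.04 m and (x of rack_plate_b_center in the frame of cabinet between -0.065 and -0.047 m or x of rack_plate_b_center in the frame of cabinet between -0.009 and 0.009 m or x of rack_plate_b_center in the frame of cabinet between 0.047 and 0.065 m) and y of rack_plate_b_center in the frame of cabinet between -0.092 and -0.04 m and linear speed of each of cufflink_case, die_plate below 0.03 m/s and distance of each of snap_die, toggle, buckle from where it was at the start of the episode below 0.025 m); the robot touches nothing.
It fails at once if a plate already in the rack is pulled out or shifted more than 25 mm (distance of any of rack_plate_a, rack_plate_b from where it was at the start of the episode above 0.025 m).
It fails at once if a bystander is shifted more than 25 mm (distance of any of snap_die, toggle, buckle from where it was at the start of the episode above 0.025 m).
It also fails if it takes over 72 s, if anything falls off the work surface, if the arm or the gripper's body presses on something with over 40 N, if the wrist force passes 120 N, or if a joint passes its speed limit or range.

## Working session

There is one attempt and no reset: what is moved stays moved. The work goes in short steps, Python scripts to look and compute and a shell command to move; the robot and the scene stay as the last step left them, time stands still between calls to the robot, and variables do not carry over. Pictures are saved under pics/ and viewed, at most 10 in all, crops included, and the job is handed in when it is done.

```bash
mkdir -p pics
cat > h.py <<'E'
import numpy as np,cv2
from cell import manip
def snap(cam,fn=None):
    p,d=manip.camera(cam)
    if fn: cv2.imwrite('pics/'+fn,p[:,:,::-1])
    return p,d
def world(cam,d,mask=None,uv=None,cal=None):
    c=cal or manip.calibration(cam);K=np.array(c['intrinsics']);T=np.array(c['pose'])
    if uv is None:
        v,u=np.nonzero(mask&(d>0))
    else: u,v=np.array(uv).T.astype(int)
    z=d[v,u]; x=(u-K[0,2])/K[0,0]*z; y=(v-K[1,2])/K[1,1]*z
    return (T@np.c_[x,-y,-z,np.ones(len(z))].T).T[:,:3]
E
python3 - <<'E'
from h import *
for c in('top','scene'):
    p,d=snap(c,c+'0.png')
    k=manip.calibration(c);print(c,list(k.keys()),np.round(k['pose'],2).tolist(),np.round(k['intrinsics']).tolist())
    for q in ['cabinet','door_knob','cufflink_case','die_plate','easel','tray','snap_die','toggle','buckle']:
        for r in manip.cut_out(q,c)[:4]:
            w=world(c,d,r['mask'])
            print(q,round(r['score'],2),np.round(r['position']),r['mask'].sum(),np.round(np.median(w,0)) if len(w) else '', np.round(np.percentile(w,3,axis=0)), np.round(np.percentile(w,97,axis=0)))
print(manip.read_state())
E
```

```text
top ['intrinsics', 'pose'] [[0.02, 0.99, -0.13, 328.1], [-1.0, 0.02, 0.0, 76.34], [0.0, 0.13, 0.99, 1297.62], [0.0, 0.0, 0.0, 1.0]] [[494.0, 0.0, 286.0], [0.0, 494.0, 212.0], [0.0, 0.0, 1.0]]
cabinet 0.94 [321. 180.] 11046 [571. -16. 101.] [ 452. -143.   18.] [696. 107. 109.]
door_knob 0.85 [342. 180.] 5249 [571. -56. 105.] [ 458. -117.  100.] [689.   6. 110.]
die_plate 0.96 [167. 258.] 1021 [371. 383.  13.] [329. 340.   7.] [415. 427.  17.]
die_plate 0.84 [128. 213.] 948 [491. 489.  13.] [453. 449.   8.] [531. 529.  18.]
die_plate 0.79 [178. 203.] 822 [511. 344.  70.] [487. 305.  17.] [544. 382.  99.]
die_plate 0.56 [205. 145.] 141 [670. 282.  40.] [660. 271.  11.] [684. 297.  48.]
easel 0.83 [195. 216.] 401 [483. 312.  12.] [470. 294.   4.] [555. 377.  53.]
tray 0.92 [409. 293.] 3166 [ 292. -246.    5.] [ 217. -314.   -0.] [ 368. -174.   22.]
tray 0.75 [436. 205.] 2830 [ 523. -318.    5.] [ 453. -380.   -0.] [ 595. -252.   21.]
tray 0.48 [445. 148.] 253 [ 674. -353.    5.] [ 650. -381.   -3.] [ 697. -325.   11.]
snap_die 0.7 [206. 145.] 171 [671. 284.  37.] [659. 270.   7.] [687. 3
[... 1794 characters left out ...]
-1.] [ 696. -324.    9.]
{'clock': 1.0, 'joints': array([ 1.21139174e+00,  2.99913433e-01,  1.52098771e+00, -2.59444088e-05,
        1.32068752e+00, -6.65975400e-02]), 'qd': array([-0.00019005, -0.00045967, -0.00032435, -0.00072247, -0.00125294,
       -0.00070375]), 'effort': array([-1.56621099e-03, -5.31632960e+01, -3.52928102e+01,  7.08062458e-02,
        2.10848154e-02,  1.45747657e-05]), 'eef_pos': array([158.75490684, 526.5873734 , 404.64341557]), 'eef_rot': array([3.14159034e+00, 2.53471741e-05, 2.84879203e+00]), 'wrist_force': array([-1.10794979, -0.61025674, -0.92241712]), 'moment': array([-0.02896354,  0.01561039,  0.02129722]), 'finger_force': 0.0, 'finger_gap': 94.36318488657628}
```

```bash
python3 -c "
import cv2
a=cv2.imread('pics/top0.png');cv2.imwrite('pics/top0c.png',cv2.resize(a[90:350,90:480],None,fx=2,fy=2))"
```

```text
(no output)
```

View pics/top0c.png

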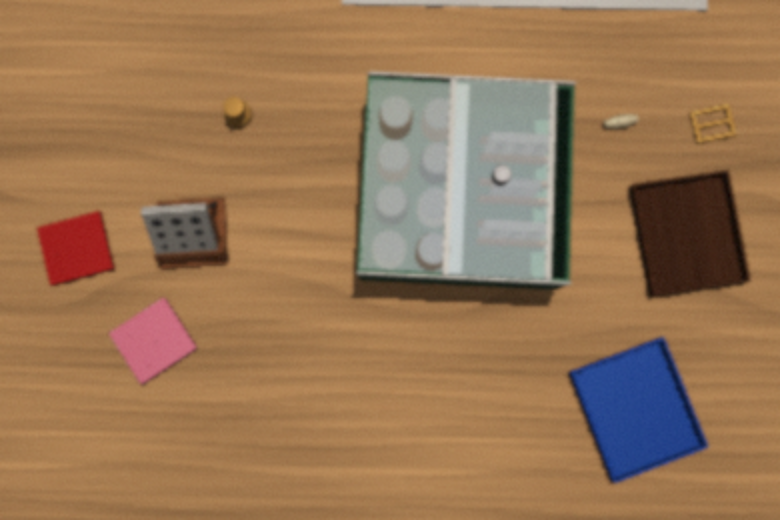

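View pics/scene0.png

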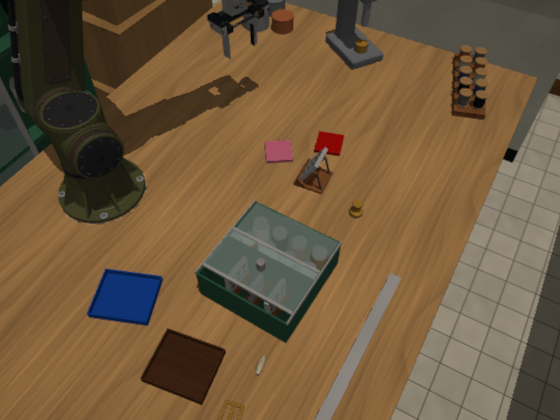

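The top view shows the green cabinet with its knob at full-image (340,177). The dark tray is at (436,205), right of the cabinet, and the grey plate on the easel is at (178,203), left of it. The middle thing in the rack has no dimples and is probably the case. Pink, red and blue items are look-alikes.

```bash
cat > fit.py <<'E'
from h import *
def rect(w):
    r=cv2.minAreaRect(w[:,:2].astype(np.float32)); return np.round(r[0],1),np.round(r[1],1),round(np.radians(r[2]),3)
def big(m):
    m=m.astype(np.uint8);n,l,s,_=cv2.connectedComponentsWithStats(m);return l==1+np.argmax(s[1:,4])
if __name__=='__main__':
  for c in('top','scene'):
    p,d=snap(c)
    for q,zr,lim in [('cabinet',(90,112),(500,-16)),('door_knob',(95,112),(571,-56)),('door_knob',(115,140),(571,-56)),('tray',(10,26),(523,-318)),('die_plate',(15,110),(511,344)),('easel',(3,13),(520,340))]:
        rs=[r for r in manip.cut_out(q,c)]
        rs=[(np.linalg.norm(np.median(world(c,d,r['mask']),0)[:2]-lim),i) for i,r in enumerate(rs) if r['mask'].sum()>200]
        if not rs: continue
        r=manip.cut_out(q,c)[min(rs)[1]]; w=world(c,d,big(r['mask'])); w=w[(w[:,2]>zr[0])&(w[:,2]<zr[1])]
        if len(w)<5: print(c,q,zr,'few');continue
        print(c,q,zr,len(w),rect(w),np.round(np.median(w,0),1))
        if q=='die_plate':
            m=w.mean(0);u,s,v=np.linalg.svd(w-m);print(np.round(v,3).tolist(),np.round(m,1)); 
            t=w[w[:,2]>np.percentile(w[:,2],85)];print('top',np.round(t.mean(0),1),rect(t))
E
python3 fit.py
```

```text
top cabinet (90, 112) 9876 (array([576.1, -16.3]), array([260.6, 255.4]), np.float64(1.536)) [573.   -6.8 101.6]
top door_knob (95, 112) 5079 (array([574.7, -55.9]), array([132.4, 247.3]), np.float64(1.537)) [569.  -55.5 104.5]
top door_knob (115, 140) 71 (array([573.3, -55.6]), array([19.6, 20.4]), np.float64(0.776)) [572.5 -55.4 131.6]
top tray (10, 26) 411 (array([ 522.7, -314.5]), array([149.1, 130. ]), np.float64(0.168)) [ 521.2 -298.3   18.2]
top die_plate (15, 110) 788 (array([517.6, 344.9]), array([66.6, 81.5]), np.float64(0.079)) [510.3 342.8  70.8]
[[-0.527, -0.084, -0.846], [0.11, -0.993, 0.029], [-0.843, -0.078, 0.533]] [510.2 343.1  69.2]
top [528.3 346.   97.8] (array([528.5, 345.2]), array([13.6, 79.1]), np.float64(0.085))
top easel (3, 13) few
scene cabinet (90, 112) 8897 (array([577.2, -15.5]), array([264.1, 256.3]), np.float64(1.539)) [586.3 -19.4 101.5]
scene door_knob (95, 112) 4998 (array([576.3, -53.3]), array([139.9, 249.6]), np.float64(1.54)) [584.7 -59.9 103.6]
scene door_knob (115, 140) 89 (array([576.8, -55.7]), array([19.9, 22.7]), np.float64(0.769)) [577.7 -58.2 130. ]
scene tray (10, 26) 659 (array([ 525.9, -315.4]), array([151.7, 131.9]), np.float64(0.168)) [ 526.8 -320.7   17.7]
scene die_plate (15, 110) 293 (array([511.7, 342.6]), array([52.7, 82.8]), np.float64(0.074)) [519.6 329.1  75.9]
[[-0.378, -0.592, -0.712], [-0.406, 0.797, -0.447], [-0.832, -0.121, 0.541]] [517.3 334.   71.6]
top [531.  345.2  97.8] (array([532.2, 344.5]), array([12.1, 77.8]), np.float64(0.092))
scene easel (3, 13) 385 (array([516.7, 339.8]), array([91.3, 95.7]), np.float64(0.103)) [534.8 333.    7.5]
```

```bash
python3 -m creep '{"slide":[[6,-6,0],[6,-6,0],[6,-6,0],[6,-6,0],[5,-6,0],[5,-6,0],[5,-6,0],[2,-6,0]],"turn":[-0.16,-0.16,-0.16,-0.16,-0.16,-0.16,-0.16,-0.16],"claw":[0.6,0.6,0.6,0.6,0.6,0.6,0.6,0.6]}' 20
```

```text
clock: 3.3
eef_pos: [476.5, 144.7, 404.5]
eef_rot: [3.142, -0.0, 1.563]
wrist_force: [1.4, 0.6, 0.1]
finger_gap: 56.4
finger_force: 0.0
```

```bash
python3 -m creep '{"slide":[[2.45,-5,0],[2.45,-5,0],[2.45,-5,0],[2.45,-5,-2],[0,0,-4],[0,0,-3.4],[0,0,0],[0,0,0]],"turn":[-0.026,0,0,0,0,0,0,0],"claw":[0.6,0.6,0.6,0.6,0.6,0.6,0.1,0.1]}' 15; python3 -m creep '{"slide":[[0,0,0],[0,0,0],[0.05,1.5,0],[0.06,2,0],[0.07,2,0],[0.07,2,0],[0.06,2,0],[0,0,0]],"turn":[0,0,0,0,0,0,0,0],"claw":[0.1,0.1,0.1,0.1,0.1,0.1,0.1,0.1]}'
```

```text
clock: 4.3
eef_pos: [573.6, -53.5, 312.3]
eef_rot: [3.14, 0.0, 1.543]
wrist_force: [-0.6, 0.6, 0.8]
finger_gap: 39.8
finger_force: 0.0
clock: 5.3
eef_pos: [577.2, 42.5, 312.1]
eef_rot: [3.136, -0.0, 1.544]
wrist_force: [12.0, 0.0, -1.9]
finger_gap: 21.7
finger_force: 15.0
```

```bash
python3 -m creep '{"slide":[[0,0.3,0],[0,0,0],[0,0,0],[0,0,4],[0,0,6],[0,-6,0],[0,-6,0],[0,0,0]],"turn":[0,0,0,0,0,0,0,0],"claw":[0.1,0.5,0.5,0.5,0.5,0.5,0.5,0.5]}' 15
python3 - <<'E'
from fit import *
s=manip.read_state();print(s['eef_pos'])
for c in ('wrist','top'):
    cal=manip.calibration(c);p,d=snap(c,c+'1.png')
    if c=='wrist':print(np.round(cal['pose'],2).tolist())
    for q in ['cufflink_case','rack_plate_a','door_knob']:
        for r in manip.cut_out(q,c)[:4]:
            w=world(c,d,r['mask'],cal=cal)
            t=w[w[:,2]>np.percentile(w[:,2],97)-5] if len(w) else w
            print(c,q,round(r['score'],2),np.round(r['position']),len(w),np.round(np.median(w,0)),'top',np.round(t.mean(0),1),rect(t))
a=cv2.imread('pics/wrist1.png');b=cv2.imread('pics/top1.png');cv2.imwrite('pics/c1.png',np.hstack([cv2.resize(a,(480,360)),cv2.resize(b[110:250,260:390],(320,345))[:360] if 0 else cv2.copyMakeBorder(cv2.resize(b[110:250,260:390],(320,345)),0,15,0,0,0)]))
E
```

```text
clock: 6.3
eef_pos: [576.0, -78.7, 410.8]
eef_rot: [-3.141, 0.0, 1.539]
wrist_force: [0.7, 0.7, -0.5]
finger_gap: 46.8
finger_force: 0.0
[576.0409408  -78.73999268 410.75836505]
[[1.0, 0.03, 0.01, 578.28], [-0.03, 0.97, 0.25, -7.28], [-0.0, -0.25, 0.97, 390.94], [0.0, 0.0, 0.0, 1.0]]
wrist cufflink_case 0.75 [282. 197.] 735 [574. -76.  78.] top [573.8 -79.4  78.4] (array([573.4, -80.4]), array([57.1, 11. ]), np.float64(1.541))
wrist rack_plate_a 0.82 [227. 197.] 1801 [523. -73.  89.] top [518.5 -74.4  90.1] (array([526.7, -76.6]), array([77. , 29.4]), np.float64(1.534))
wrist rack_plate_a 0.61 [335. 196.] 1690 [625. -78.  89.] top [629.5 -78.8  90.5] (array([619.4, -80.4]), array([72.6, 32.8]), np.float64(1.541))
wrist rack_plate_a 0.47 [349. 366.] 215 [ 656. -346.    5.] top [ 655.9 -341.7    9. ] (array([ 631.6, -217.9]), array([ 19.2, 326.2]), np.float64(0.221))
wrist door_knob 0.88 [283.  70.] 43693 [578.  37. 104.] top [577.8  35.8 104.7] (array([577.5,  33.3]), array([116.6, 248.9]), np.float64(1.538))
wrist door_knob 0.38 [285. 119.] 71743 [577.   1. 104.] top [577.6  33.  104.6] (array([575.7, -26.2]), array([235.9, 255.2]), np.float64(1.537))
top door_knob 0.64 [302. 178.] 5125 [576.  41. 105.] top [577.3  42.1 107.3] (array([577.4,  39.8]), array([131.6, 246.2]), np.float64(1.538))
```

View pics/c1.png

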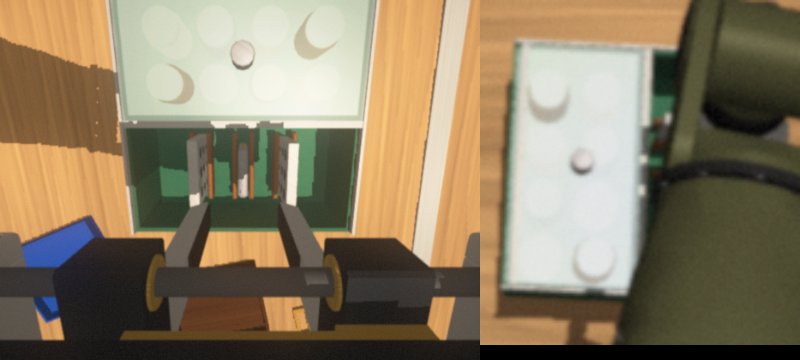

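The door is open. The case stands in the middle slot with its top at (573.5,-80.4,79), between two dimpled plates.

```bash
python3 -m creep '{"slide":[[-0.25,-0.15,-5],[0,0,-5],[0,0,-4],[0,0,-1.7],[0,0,0],[0,0,0],[0,0,0],[0,0,0]],"turn":[0,0,0,0,0,0,0,0],"claw":[0.45,0.45,0.45,0.45,0.05,0.05,0.05,0.05]}' 25; python3 -m creep '{"slide":[[0,0,2],[0,0,4],[0,0,5],[0,0,4],[0,-5,0],[-1.5,-6,0],[-1.5,-6,0],[-1.5,-6,0]],"turn":[0,0,0,0,0.05,0.05,0.05,0.05],"claw":[0.05,0.05,0.05,0.05,0.05,0.05,0.05,0.05]}'
```

```text
clock: 7.7
eef_pos: [574.1, -77.1, 254.9]
eef_rot: [3.14, 0.0, 1.543]
wrist_force: [-1.4, 1.3, 7.3]
finger_gap: 11.9
finger_force: 25.0
clock: 8.7
eef_pos: [528.1, -308.8, 404.0]
eef_rot: [3.141, 0.0, 1.745]
wrist_force: [0.4, -0.4, -0.3]
finger_gap: 11.6
finger_force: 25.0
```

```bash
python3 -m creep '{"slide":[[-4.3,-1,-2],[0,0,-5],[0,0,-4],[0,0,-2.5],[0,0,-1.4],[0,0,0],[0,0,0],[0,0,0]],"turn":[0,0,0,0,0,0,0,0],"claw":[0.05,0.05,0.05,0.05,0.05,0.05,0.05,0.3]}'; python3 -m creep '{"slide":[[0,0,0],[0,0,3],[0,0,3],[-4.4,-0.7,0],[0,0,0],[0,0,-3],[0,0,-1.5],[0,0,0]],"turn":[0,0,0,0,0,0,0,0],"claw":[0.3,0.3,0.3,0,0,0,0,0]}'
```

```text
clock: 9.7
eef_pos: [486.0, -317.1, 255.3]
eef_rot: [3.141, 0.001, 1.743]
wrist_force: [0.4, -0.1, 0.3]
finger_gap: 18.8
finger_force: 0.0
clock: 10.7
eef_pos: [442.2, -323.9, 268.8]
eef_rot: [-3.14, -0.002, 1.743]
wrist_force: [-0.1, 0.1, -0.4]
finger_gap: 0.4
finger_force: 0.0
```

```bash
python3 -m creep '{"slide":[[1,0.17,-0.6],[1,0.17,0],[0.7,0.12,0],[0.7,0.12,0],[0.7,0.12,0],[0.7,0.12,0],[0,0,0],[0,0,0]],"turn":[0,0,0,0,0,0,0,0],"claw":[0,0,0,0,0,0,0,0]}'
python3 - <<'E'
from fit import *
cal=manip.calibration('wrist');p,d=snap('wrist','wrist2.png')
for r in manip.cut_out('cufflink_case','wrist')[:2]:
    w=world('wrist',d,r['mask'],cal=cal);print(round(r['score'],2),np.round(r['position']),len(w),np.round(np.percentile(w,[3,50,97],axis=0)),rect(w))
E
```

```text
clock: 11.7
eef_pos: [489.8, -315.8, 263.6]
eef_rot: [-3.141, -0.0, 1.743]
wrist_force: [-0.2, 0.8, 0.0]
finger_gap: 0.5
finger_force: 0.0
0.93 [342. 223.] 6694 [[ 495. -338.   13.]
 [ 532. -309.   16.]
 [ 564. -284.   17.]] (array([ 532.3, -315.7]), array([77.3, 65.8]), np.float64(0.156))
```

View pics/wrist2.png

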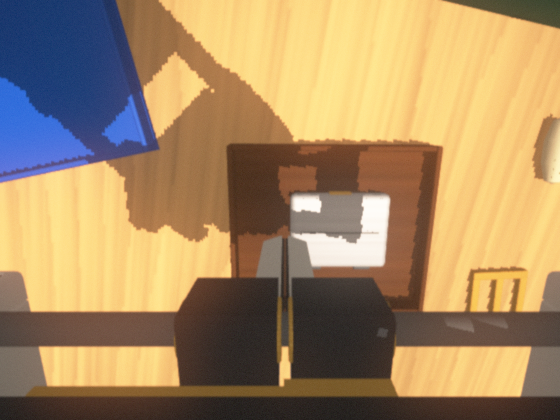

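The case lies flat in the dark tray, at pixel (340,230), centre about (532,-313). Next is the die plate.

```bash
python3 -m creep '{"slide":[[0,0,6],[0,2,6],[0,6,3],[0,6,0],[0,6,0],[0,6,0],[0,6,0],[0,6,0]],"turn":[0,-0.02,-0.02,-0.02,-0.027,0,0,0],"claw":[0.5,0.5,0.5,0.5,0.5,0.5,0.5,0.5]}'; python3 -m creep '{"slide":[[0,6,0],[0,6,0],[0,6,0],[0,6,0],[1,3,0],[1,0,0],[1,0,0],[0,0,0]],"turn":[0,0,0,0,0,0,0,0],"claw":[0.5,0.5,0.5,0.5,0.5,0.5,0.5,0.5]}';python3 - <<'E'
from fit import *
s=manip.read_state();print(s['eef_pos'],s['eef_rot'])
cal=manip.calibration('wrist');p,d=snap('wrist','wrist3.png')
for r in manip.cut_out('die_plate','wrist')[:3]:
    w=world('wrist',d,big(r['mask']),cal=cal);t=w[w[:,2]>91]
    print(round(r['score'],2),np.round(r['position']),len(w),np.round(np.percentile(w,[3,50,97],axis=0)),rect(w),'T',np.round(np.mean(t,0),1),rect(t) if len(t) else '')
E
```

```text
clock: 12.8
eef_pos: [489.4, 61.6, 411.2]
eef_rot: [3.141, 0.0, 1.655]
wrist_force: [-0.2, -0.4, -0.4]
finger_gap: 47.3
finger_force: 0.0
clock: 13.8
eef_pos: [520.7, 328.5, 410.9]
eef_rot: [-3.142, 0.0, 1.654]
wrist_force: [-0.8, -0.3, 0.3]
finger_gap: 47.0
finger_force: 0.0
[520.74093044 328.52659833 410.8520751 ] [-3.14155175e+00  1.45111699e-04  1.65382727e+00]
0.77 [280. 182.] 3908 [[486. 309.  27.]
 [514. 348.  77.]
 [536. 384.  98.]] (array([514.2, 330. ]), array([ 58.6, 111.5]), np.float64(0.086)) T [528.8 349.   95.4] (array([528.6, 347. ]), array([15. , 79.9]), np.float64(0.084))
0.77 [163. 129.] 5441 [[329. 342.   8.]
 [373. 387.  12.]
 [416. 431.  14.]] (array([368.5, 385.7]), array([85.5, 89.4]), np.float64(0.614)) T [nan nan nan] 
0.59 [268.  38.] 5923 [[451. 451.  10.]
 [490. 491.  12.]
 [531. 525.  14.]] (array([489.5, 495. ]), array([81.2, 89.9]), np.float64(0.283)) T [nan nan nan]
  return _methods._mean(a, axis=axis, dtype=dtype,
  ret = um.true_divide(
```

View pics/wrist3.png

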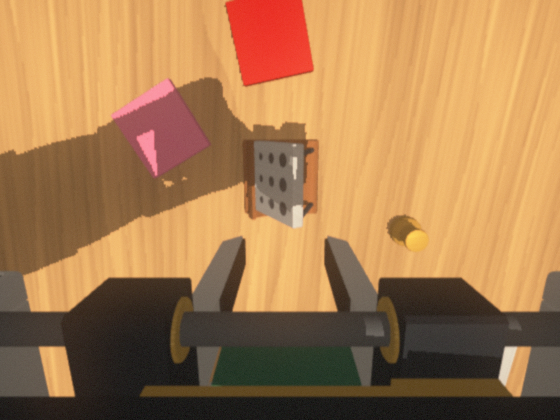

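The plate leans on the easel with its top edge around (290,185) px. Its top centre is near (529,346.5), and it leans away at yaw 0.085.

```bash
python3 -m creep '{"slide":[[0.5,1.8,-5],[0,0,-3],[0,0,-3],[0,0,-2.2],[0,0,0],[0,0,0]],"turn":[0,0,0,0,0,0],"claw":[0.5,0.5,0.5,0.5,0.5,0.5]}' 12
```

```text
clock: 14.65
eef_pos: [525.1, 347.8, 280.2]
eef_rot: [3.14, -0.001, 1.656]
wrist_force: [0.2, 0.2, 0.7]
finger_gap: 46.7
finger_force: 0.0
```

```bash
python3 -m creep '{"slide":[[0,0,0],[0,0,0],[0,0,0],[0,0,0],[0,0,0]],"turn":[0,0,0,0,0],"claw":[0.05,0.05,0.05,0.05,0.05]}' 12; python3 -m creep '{"slide":[[0.3,0,0.5],[0.3,0,0.6],[0.2,0,0.8],[0,0,1.5],[-0.5,0,2],[-1,0,3],[0,0,3],[0,0,0]],"turn":[0,0,0,0,0,0,0,0],"claw":[0.05,0.05,0.05,0.05,0.05,0.05,0.05,0.05]}'
```

```text
clock: 15.28
eef_pos: [525.0, 347.9, 279.2]
eef_rot: [3.141, -0.0, 1.656]
wrist_force: [1.3, 0.2, 3.7]
finger_gap: 19.7
finger_force: 11.1
clock: 16.27
eef_pos: [517.6, 347.8, 396.5]
eef_rot: [3.136, -0.003, 1.656]
wrist_force: [-0.4, -0.8, -1.5]
finger_gap: 12.2
finger_force: 12.0
```

```bash
python3 -m creep '{"slide":[[0,0,4],[1,-5,1],[1,-6,0],[1,-6,0],[1,-6,0],[1,-6,0],[0.5,-6,0],[0,-6,0]],"turn":[0,-0.04,-0.04,-0.039,0,0,0,0],"claw":[0.05,0.05,0.05,0.05,0.05,0.05,0.05,0.05]}' 35; python3 -m creep '{"slide":[[0,-2,0],[0,0,0],[0,0,0]],"turn":[0,0,0],"claw":[0.05,0.05,0.05]}';python3 - <<'E'
from fit import *
s=manip.read_state();print(s['eef_pos'],s['eef_rot'])
for c in('wrist','scene','top'):
  cal=manip.calibration(c);p,d=snap(c,c+'4.png')
  for r in manip.cut_out('die_plate',c)[:4]:
    w=world(c,d,big(r['mask']),cal=cal)
    print(c,round(r['score'],2),np.round(r['position']),len(w),np.round(np.percentile(w,[2,50,98],axis=0)).tolist())
a=cv2.imread('pics/wrist4.png');b=cv2.imread('pics/scene4.png')
cv2.imwrite('pics/c4.png',np.hstack([cv2.resize(a,(420,315)),cv2.resize(b[130:340,150:390],(360,315))]))
E
```

```text
clock: 17.27
eef_pos: [572.7, -64.2, 442.0]
eef_rot: [-3.141, 0.0, 1.537]
wrist_force: [0.8, -0.8, -1.1]
finger_gap: 11.6
finger_force: 35.0
clock: 17.65
eef_pos: [573.0, -81.0, 442.6]
eef_rot: [-3.141, -0.0, 1.538]
wrist_force: [-0.7, 0.2, -2.0]
finger_gap: 11.7
finger_force: 35.0
[573.00035645 -80.95000811 442.62467186] [-3.14130925e+00 -2.90457270e-04  1.53794183e+00]
wrist 0.58 [283. 237.] 2900 [[566.0, -111.0, 175.0], [573.0, -69.0, 257.0], [579.0, -42.0, 258.0]]
wrist 0.16 [358. 276.] 65 [[665.0, -213.0, 6.0], [670.0, -209.0, 13.0], [676.0, -204.0, 16.0]]
scene 0.77 [246. 252.] 559 [[567.0, -123.0, 173.0], [579.0, -99.0, 216.0], [581.0, -45.0, 258.0]]
scene 0.58 [331. 143.] 533 [[455.0, 445.0, 2.0], [494.0, 485.0, 11.0], [535.0, 533.0, 16.0]]
scene 0.52 [287. 156.] 243 [[374.0, 339.0, 2.0], [395.0, 374.0, 11.0], [422.0, 431.0, 17.0]]
top 0.84 [128. 213.] 963 [[447.0, 448.0, 7.0], [489.0, 492.0, 13.0], [529.0, 535.0, 18.0]]
top 0.61 [165. 257.] 1006 [[327.0, 338.0, 6.0], [371.0, 384.0, 13.0], [417.0, 431.0, 18.0]]
```

View pics/c4.png

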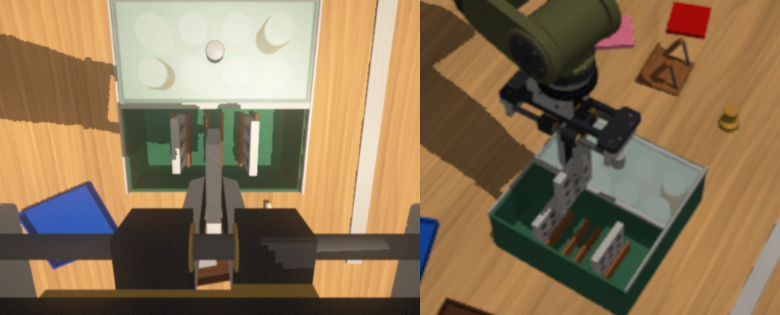

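The plate hangs upright in the gripper above the empty middle slot. It spans z 173–258, so its bottom edge is at about TCP − 269.5.

```bash
python3 -m creep '{"slide":[[0.07,-0.1,-5],[0,0,-5],[0,0,-3],[0,0,-1],[0,0,0]],"turn":[0,0,0,0,0],"claw":[0.05,0.05,0.05,0.05,0.05]}' 35; python3 -m creep '{"slide":[[0,0,-0.7],[0,0,-0.7],[0,0,-0.6],[0,0,-0.4],[0,0,0]],"turn":[0,0,0,0,0],"claw":[0.05,0.05,0.05,0.05,0.05]}'
```

```text
clock: 18.58
eef_pos: [573.8, -83.1, 303.3]
eef_rot: [3.141, 0.0, 1.537]
wrist_force: [-0.1, -0.2, -1.2]
finger_gap: 11.1
finger_force: 35.0
clock: 19.2
eef_pos: [573.6, -83.1, 278.6]
eef_rot: [-3.141, -0.0, 1.537]
wrist_force: [-0.4, -0.5, -2.2]
finger_gap: 11.4
finger_force: 35.0
```

```bash
python3 -m creep '{"slide":[[0,0,-0.3],[0,0,-0.1],[0,0,0],[0,0,0],[0,0,0],[0,0,0]],"turn":[0,0,0,0,0,0],"claw":[0.05,0.05,0.05,0.3,0.3,0.3]}' 35; python3 -m creep '{"slide":[[0,0,1],[0,0,3],[0,0,5],[0,0,6],[0,0,0]],"turn":[0,0,0,0,0],"claw":[0.3,0.3,0.3,0.3,0.3]}';python3 - <<'E'
from fit import *
c='wrist';cal=manip.calibration(c);p,d=snap(c,'wrist5.png')
R=np.array([[np.cos(.034),-np.sin(.034)],[np.sin(.034),np.cos(.034)]])
for r in manip.cut_out('die_plate',c)[:4]:
    w=world(c,d,big(r['mask']),cal=cal);w=w[w[:,2]>80];w[:,:2]=(w[:,:2]-[576,-16])@R.T
    if len(w): print(round(r['score'],2),np.round(r['position']),len(w),np.round(np.percentile(w,[2,50,98],axis=0),1).tolist())
for r in manip.cut_out('door_knob',c)[:1]:
    w=world(c,d,big(r['mask']),cal=cal);k=w[w[:,2]>120];print('knob',np.round(k.mean(0),1),len(k))
E
```

```text
clock: 19.95
eef_pos: [573.6, -83.2, 274.8]
eef_rot: [-3.142, -0.0, 1.537]
wrist_force: [-0.1, -0.6, 0.0]
finger_gap: 28.0
finger_force: 0.0
clock: 20.58
eef_pos: [573.4, -83.1, 430.4]
eef_rot: [3.133, 0.001, 1.537]
wrist_force: [0.6, -0.6, -1.0]
finger_gap: 28.0
finger_force: 0.0
0.6 [281. 194.] 838 [[-5.8, -106.4, 88.4], [-0.5, -66.4, 90.1], [4.7, -28.9, 91.6]]
knob [577.9  39.8 131.5] 644
```

View pics/wrist5.png

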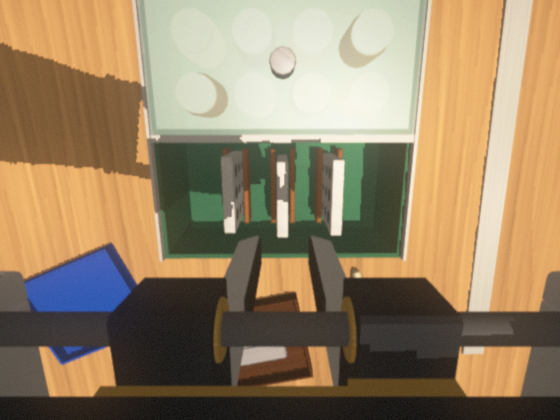

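The die plate stands in the middle slot, at cabinet (-0.5,-66) with its top at z 90. Now I'll close the door by its knob, at (577.9,39.8).

```bash
python3 -m creep '{"slide":[[0.2,4,0],[0.2,6,0],[0,2.4,0],[0,0,-5],[0,0,-5],[0,0,-2],[0,0,0],[0,0,0]],"turn":[0,0,0,0,0,0,0,0],"claw":[0.6,0.6,0.6,0.6,0.6,0.6,0.6,0.1]}' 15; python3 -m creep '{"slide":[[0,0,0],[0,0,0],[0,0,0],[-0.05,-1.5,0],[-0.07,-2,0],[-0.07,-2,0],[-0.07,-2,0],[-0.07,-2,0]],"turn":[0,0,0,0,0,0,0,0],"claw":[0.1,0.1,0.1,0.1,0.1,0.1,0.1,0.1]}'; python3 -m creep '{"slide":[[-0.06,-1.6,0],[-0.02,-0.6,0],[0,-0.2,0],[0,0,0],[0,0,0]],"turn":[0,0,0,0,0],"claw":[0.1,0.1,0.1,0.1,0.1]}'
```

```text
clock: 21.72
eef_pos: [577.4, 40.8, 303.7]
eef_rot: [-3.139, 0.0, 1.537]
wrist_force: [0.4, 0.1, -0.5]
finger_gap: 49.5
finger_force: 0.0
clock: 22.72
eef_pos: [574.7, -54.7, 304.9]
eef_rot: [3.139, -0.0, 1.537]
wrist_force: [11.2, 1.0, -5.6]
finger_gap: 21.8
finger_force: 15.0
clock: 23.35
eef_pos: [574.0, -78.3, 304.8]
eef_rot: [3.139, 0.0, 1.537]
wrist_force: [9.0, -1.3, -4.7]
finger_gap: 21.8
finger_force: 15.0
```

```bash
python3 -m creep '{"slide":[[0,-0.2,0],[0,-0.2,0],[0,0,0],[0,0,0]],"turn":[0,0,0,0],"claw":[0.1,0.1,0.1,0.1]}'; python3 -m creep '{"slide":[[0,0,0],[0,0,0],[0,0,4],[0,0,5],[0,0,5],[0,6,0],[0,6,0],[0,0,0]],"turn":[0,0,0,0,0,0,0,0],"claw":[0.5,0.5,0.5,0.5,0.5,0.5,0.5,0.5]}';python3 - <<'E'
from fit import *
for c in('wrist','top','scene'):
  cal=manip.calibration(c);p,d=snap(c,c+'6.png')
  for r in manip.cut_out('door_knob',c)[:1]:
    w=world(c,d,big(r['mask']),cal=cal);k=w[w[:,2]>118];print(c,'knob',np.round(k.mean(0),1),len(k),rect(w[(w[:,2]>98)&(w[:,2]<110)]))
  for q in('cabinet','tray','cufflink_case','die_plate'):
   for r in manip.cut_out(q,c)[:3]:
    w=world(c,d,big(r['mask']),cal=cal);print(c,q,round(r['score'],2),len(w),np.round(np.percentile(w,[2,50,98],axis=0)).tolist(),rect(w))
E
```

```text
clock: 23.85
eef_pos: [574.0, -80.6, 304.8]
eef_rot: [3.14, -0.003, 1.538]
wrist_force: [7.3, 15.3, -3.2]
finger_gap: 21.8
finger_force: 15.0
clock: 24.85
eef_pos: [573.2, 40.8, 445.0]
eef_rot: [3.141, -0.0, 1.541]
wrist_force: [-1.0, 0.1, 0.5]
finger_gap: 46.9
finger_force: 0.0
wrist knob [571.1 -45.1 158. ] 184 (array([569.9, -50.1]), array([ 75.6, 116.2]), np.float64(1.537))
wrist cabinet 0.93 38042 [[455.0, -76.0, 95.0], [576.0, 38.0, 96.0], [701.0, 112.0, 105.0]] (array([598.4,  13.5]), array([204.6, 297.6]), np.float64(1.538))
wrist tray 0.88 1894 [[452.0, -281.0, -0.0], [536.0, -257.0, 5.0], [590.0, 60.0, 369.0]] (array([ 512.6, -114.3]), array([146.5, 346.1]), np.float64(0.05))
wrist tray 0.68 882 [[205.0, -276.0, 3.0], [220.0, -233.0, 11.0], [235.0, -197.0, 21.0]] (array([349.4, -92.1]), array([463. ,  71.1]), np.float64(0.859))
top knob [551.6 -73.8 189.4] 60 (array([ 573.4, -111.7]), array([ 70.8, 247.9]), np.float64(1.553))
top cabinet 0.87 2851 [[447.0, -147.0, 34.0], [570.0, -113.0, 105.0], [694.0, -78.0, 132.0]] (array([572.9, -92. ]), array([149. , 320.9]), np.float64
[... 1463 characters left out ...]
rray([ 520.8, -312.8]), array([161.4, 140.8]), np.float64(0.163))
scene tray 0.5 209 [[657.0, 267.0, -0.0], [680.0, 279.0, 18.0], [695.0, 310.0, 47.0]] (array([676.1, 297.2]), array([36.2, 65.3]), np.float64(0.215))
scene cufflink_case 0.74 804 [[499.0, -344.0, 10.0], [534.0, -315.0, 15.0], [569.0, -285.0, 20.0]] (array([ 533.2, -313.7]), array([73.7, 61.6]), np.float64(0.158))
scene cufflink_case 0.48 12065 [[455.0, -148.0, 10.0], [592.0, -49.0, 98.0], [705.0, 107.0, 108.0]] (array([552.9,  17.6]), array([330.4, 307.8]), np.float64(1.544))
scene die_plate 0.6 523 [[456.0, 445.0, 2.0], [496.0, 486.0, 11.0], [536.0, 534.0, 16.0]] (array([494. , 491.5]), array([78. , 91.2]), np.float64(0.294))
```

View pics/scene6.png

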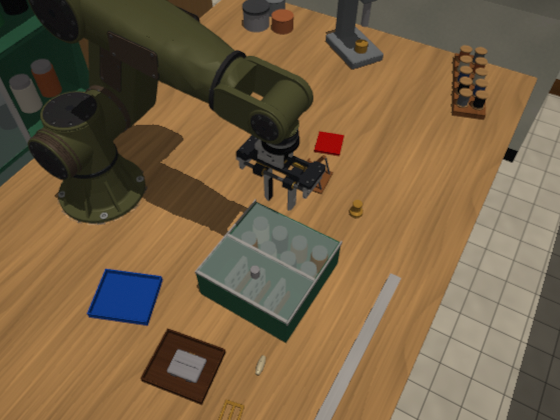

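The door is shut: it met its stop with 15 N, and the knob is at (254,272) px, y ≈ -81. The case lies flat in the tray at (187,366), the three plates stand in the rack, and nothing touches the robot.

```bash
python3 -c "
from cell import manip
print(manip.sign_off())"
```

```text
the job is handed in; nothing more can be done
None
```

The job is handed in at about 25 s of the 72 s (the call returned no verdict): cufflink case flat in the dark wooden tray, die plate on edge in the middle slot, glass door shut, and rack plates and bench items left where they were.

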